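# Find the slipped mandoline with a thickness gauge and reset it

## Robot

A 6-joint arm with a two-finger parallel gripper is mounted at the origin on a cart in front of the work surface, level with it; the furniture and walls round the work are solid. World frame = base frame: x ahead of the robot, y to its left, z up, the work surface at z = 0. Lengths are in m, angles in rad, forces in N, time in s.
With the tool pointing down it reaches from about 0.25 to 0.85 m from the base axis. Payload 12.5 kg.
Tool frame: the origin (TCP) lies at the very end of the fingers, on their centre line; the grasp point (between the pads) lies 19 mm behind it; z points along the fingers, y is the line along which they close (so a half turn about z gives the same grasp; the last joint's range is limited). The gripper opens to 93 mm and grips with 3 to 60 N. Pads are 15 mm wide; open, the fingers measure 128 mm over their backs; the gripper's body (75 mm by 188 mm) begins 65 mm behind the grasp point.
Start: joints at [-1.423, 0.351, 1.652, -0, 1.139, -0.085], TCP at [0.127, -0.535, 0.219] pointing down, gripper open.
Joint ranges: [-2.75, 2.75], [-0.79, 2.1], [0.01, 2.65], [-1.57, 4.71], [0.07, 3.14], [-2.87, 2.87]. Speed limits (rad/s): [2.22, 2.22, 2.79, 3.14, 3.14, 3.14].

## Interface

Orientations are given as a unit quaternion [w, x, y, z].
In Python, from workcell import robot gives the robot as it stands. The module is installed in compiled form; this text tells all that it offers.
- The arm moves only by the tool jog_arm, never from a script. Its argument "motion" is a list of rows, each a list of 5 numbers: the opening, from 0 (shut) to 1 (fully open), then the shift along the world's x, y, z in m, then the turn about the world's z in rad. In form: [[claw, tx, ty, tz, turn], ...]. A call has 1 to 8 rows; each row is the pose to reach, as a shift and turn from the pose commanded when the call began; what a row does not reach only later rows make up. A row lasts 1/12 s, in which the tool goes at most 41.7 mm and 7.16 degrees, less where a joint would pass 70% of its speed; a pose out of reach is approached as far as the arm can. A call with a gripper value outside its range is refused whole. The fingers move at their own pace and stop on an object; the grip force is fixed at half the most. Time passes only in rows, so rows that repeat a pose let the fingers close. It gives the time, the measured TCP pose, the force, the opening and the grip force at its end, in the units of the state.
- robot.get_state(): the state, without advancing time (a new reading comes with each control period).
- robot.snapshot(name): name is "side" or "top"; returns the picture (400x640x3 uint8, red, green, blue); there is no depth.
- robot.get_calibration(name): a dict with "fovy" (degrees; the focal length in pixels is half the picture's height over the tangent of half this angle, whatever the lens; pixels are square), "cx", "cy" (the principal point, pixels), "rvec" (rotation vector, rad) and "tvec" (3), from world to camera coordinates, as OpenCV has them. Camera axes: x right, y down, z forward; pixel columns grow to the right and rows downward; lengths in m; the calibration is good to about 2 mm. A picture is of the moment at which its call begins. get_calibration takes no time and is no camera call.
- robot.job_done(): hands the job in; it is judged then, once.
Trained networks look in the newest picture that a camera, given by its name, has taken for a name from the list of things; names that differ only in an ending like _2 or _b are one class to them, and where a whole thing is asked for, a point or a joint stands for the part that bears it (a point fixed in the world has none). Each returns a list of dicts, best first, with "p" (0 to 1); they miss things now and then, are a little off and sometimes report something else, mostly with a low value. They report only what shows in the picture. A call takes as long as a camera call.
- robot.search_frame(label, camera): "bbox" ([left, top, right, bottom] as shares, 0 to 1, of the picture: columns of its width, rows of its height, round what is visible of it).
- robot.masks_of(label, camera): "region" (400x640 bool, what is visible of it) and "bbox" ([left, top, right, bottom] as shares, 0 to 1, of the picture: columns of its width, rows of its height, round what is visible of it).
- robot.place_of(label, camera): "at" ([column, row] as shares, 0 to 1, of the picture: columns of its width, rows of its height: a listed point, or the origin of a listed thing).
The state is a dict: "clock": time; "joints": joint angles; "qd": joint speeds; "tau": joint torques, N m; "position": TCP position; "eef_rot": TCP orientation; "ft_force": force on the tool from outside, world axes, zero at the start; "moment": the same for the moment, N m; "gripper_width": opening from 0.0 (shut) to 1.0 (fully open); "finger_force": force on a finger pad.
Only numpy, scipy, OpenCV 4.12 (cv2) and the standard library are available. Lean on these libraries where they do the work, as an engineer would, in place of code of your own. Each camera call takes 0.05 s, during which the arm holds its last target. There are 200 camera calls.

## Task

One of the two mandoline slicers has slipped and slices too thin: find it with the thickness gauge, sliding the gauge blade first down a ramp and under the cutting blade without forcing it - in the good slicer it goes in up to its shoulder, in the slipped one it jams against the edge of the blade. When you have felt it jam, push the slipped slicer's thickness slider up the slope until the gap takes the gauge with at most about 2 mm to spare, and leave the gauge there, lying flat on the ramp and slid home up to its shoulder. Leave the good slicer's slider as it is and do not disturb the mug, the glass or the scoop.

Things in the scene. Friction and masses are not known exactly. Their poses are not given: they have to be found in the camera images.
- gauge: Thickness gauge, loose, about 140 g, starts flat on the worktop: aluminium plate 110 mm long, 44 mm wide. Front half (55 mm) is the gauge blade, 6 mm thick; rear half 14 mm thick; the step between is the shoulder. An upright wooden grip stands on the rear half. Origin: middle of the underside, below the shoulder. x points to the nose, z out of the plate on the grip's side.
- gauge_grip (a point): Middle of the gauge's wooden grip, which is 40 mm long (along x), 14 mm wide (along y), its top 60 mm above the gauge's underside. This point is 38 mm above the underside, 28 mm behind the shoulder, 83 mm behind the nose. Axes as gauge.
- gauge_nose (a point): Middle of the gauge blade's front end (nose), 3 mm above its underside, 55 mm ahead of the shoulder. Axes as gauge. Let go on a ramp, the gauge stays there or slides slowly down the slope by itself.
- mandoline_a: One mandoline slicer, fixed: 90 mm wide, 180 mm deep, 125 mm high, black side rails (10 mm wide, tops 4 mm above the blade frame's x-y plane), steel ramp in the upper half, blade with black clamp bar across the middle, lower deck. Origin under its centre on the worktop; x away from the robot. Of the two, one (either) starts with a gap of 7.4 to 8.2 mm, the slipped one 3.8 to 4.6 mm; slider positions do not tell which.
- mandoline_b: The other mandoline slicer, fixed: 90 mm wide, 180 mm deep, 125 mm high, black side rails (10 mm wide, tops 4 mm above the blade frame's x-y plane), steel ramp in the upper half, blade with black clamp bar across the middle, lower deck. Origin under its centre on the worktop; x away from the robot. Looks the same.
- a_blade: Frame of mandoline_a's blade. Origin: middle of the blade's lower cutting edge. x points up the slope (30 degrees from level, decks fall towards the robot), y level across to the left looking up the slope, z square to the deck. Ramp (66 mm wide, x = -4 to +120 mm) is parallel to x-y, below the origin by the gap, the slot under the blade. Slot free for 60 mm beyond the edge. Clamp bar on the blade: top at z = 13 mm.
- b_blade: Frame of mandoline_b's blade. Origin: middle of the blade's lower cutting edge. x points up the slope (30 degrees from level, decks fall towards the robot), y level across to the left looking up the slope, z square to the deck. Ramp (66 mm wide, x = -4 to +120 mm) is parallel to x-y, below the origin by the gap, the slot under the blade. Slot free for 60 mm beyond the edge. Clamp bar on the blade: top at z = 13 mm.
- a_slider (a joint): mandoline_a slicer's thickness slider, 0 to 0.07 m, growing as its tab is pushed up the slope (away from the robot). It lowers the ramp: 10 mm of travel widen the gap by 1 mm. Moves with a push of 4 to 6 N and stays where it is left.
- b_slider (a joint): mandoline_b slicer's thickness slider, 0 to 0.07 m, growing as its tab is pushed up the slope (away from the robot). It lowers the ramp: 10 mm of travel widen the gap by 1 mm. Moves with a push of 4 to 6 N and stays where it is left.
- a_tab (a point): grey thumb tab of the mandoline_a slicer's thickness slider, on the right rail (at y = -41 mm of the blade frame): 9 mm long along the slope, 13 mm across, standing 36 mm above the rail's top. This point is its middle, 17 mm below its top and 24 mm above the blade frame's x-y plane.
- b_tab (a point): grey thumb tab of the mandoline_b slicer's thickness slider, on the right rail (at y = -41 mm of the blade frame): 9 mm long along the slope, 13 mm across, standing 36 mm above the rail's top. This point is its middle, 17 mm below its top and 24 mm above the blade frame's x-y plane.
- mug: white mug, 91 mm high, bystander; origin under it
- glass: drinking glass, 88 mm high, bystander; origin under it
- scoop: black coffee scoop, 128 mm long, 30 mm high, bystander beside the gauge; origin under its middle

How it is judged:
By the outcome, as a careful person would: the job done as asked, in the order asked, and still so for the second after the job is handed in, with the robot touching nothing.
It also fails if it takes over 72 s, if anything falls off the work surface, if the arm or the gripper's body presses on something with over 40 N, if the wrist force passes 120 N, or if a joint passes its speed limit or range.

## Working session

There is one attempt and no reset: what is moved stays moved. The work goes in short steps, Python scripts to look and compute and a tool call to move; the robot and the scene stay as the last step left them, time stands still between calls to the robot, and variables do not carry over. Pictures are saved under pics/ and viewed, at most 10 in all, crops included, and the job is handed in when it is done.

Besides the shell and the picture viewer there is one more tool, called after "Emit:" as a command line: name --pt "numbers of a row" for each row, then --argument value for the rest. jog_arm: Moves the arm, as the interface text tells. Its arguments: {"type":"object","properties":{"motion":{"type":"array"}},"required":["motion"]}

```bash
mkdir -p pics; cat > h.py <<'E'
import numpy as np, cv2
from workcell import robot
def cal(n):
    c=robot.get_calibration(n); f=200/np.tan(np.radians(c["fovy"])/2)
    K=np.array([[f,0,c["cx"]],[0,f,c["cy"]],[0,0,1]]); R=cv2.Rodrigues(np.array(c["rvec"],float))[0]
    return K,R,np.array(c["tvec"],float).ravel()
def ray(n,uv):
    K,R,t=cal(n); d=R.T@np.linalg.inv(K)@np.array([uv[0],uv[1],1.]); return -R.T@t,d/np.linalg.norm(d)
def on_z(n,uv,z):
    o,d=ray(n,uv); return o+d*(z-o[2])/d[2]
def tri(uvs,uvt):
    o1,d1=ray("side",uvs);o2,d2=ray("top",uvt)
    s=np.linalg.lstsq(np.c_[d1,-d2],o2-o1,rcond=None)[0]; a=o1+s[0]*d1;b=o2+s[1]*d2
    return (a+b)/2,np.linalg.norm(a-b)
def proj(n,P):
    K,R,t=cal(n); p=K@(R@np.asarray(P,float)+t); return p[:2]/p[2]
def snap(n,f):
    im=robot.snapshot(n); cv2.imwrite("pics/"+f,im[:,:,::-1]); return im
E
python3 - <<'E'
from h import *
snap("side","s0.png");snap("top","t0.png")
for l in ["gauge","gauge_grip","gauge_nose","mandoline_a","mandoline_b","a_blade","b_blade","a_tab","b_tab","mug","glass","scoop"]:
    for c in ["side","top"]:
        print(l,c,[(np.round(np.array(r["at"])*[640,400],1).tolist(),round(r["p"],2)) for r in robot.place_of(l,c)[:3]])
for c in ["side","top"]: K,R,t=cal(c); print(c,-R.T@t,K[0,0],R[2])
print(robot.get_state())
E
```

```text
gauge side [([297.0, 196.1], 0.75), ([296.9, 181.3], 0.2)]
gauge top [([284.7, 217.1], 0.59)]
gauge_grip side [([289.6, 186.7], 0.71)]
gauge_grip top [([280.5, 221.8], 0.97)]
gauge_nose side []
gauge_nose top [([293.5, 203.7], 0.89)]
mandoline_a side [([300.5, 285.9], 0.88), ([309.9, 250.5], 0.83)]
mandoline_a top [([432.9, 209.6], 0.65), ([384.4, 202.5], 0.61)]
mandoline_b side [([300.5, 285.9], 0.88), ([309.9, 250.5], 0.83)]
mandoline_b top [([432.9, 209.6], 0.65), ([384.4, 202.5], 0.61)]
a_blade side [([299.6, 257.2], 0.66)]
a_blade top [([426.3, 210.3], 0.73)]
b_blade side [([305.2, 224.3], 0.63)]
b_blade top []
a_tab side [([273.7, 252.6], 0.39)]
a_tab top []
b_tab side [([282.7, 223.3], 0.64), ([302.8, 169.4], 0.17)]
b_tab top [([406.4, 146.2], 0.59), ([372.4, 225.2], 0.47)]
mug side [([301.0, 166.0], 0.96), ([309.8, 202.2], 0.57)]
mug top []
glass side [([378.5, 268.0], 0.69)]
glass top [([406.9, 146.1], 0.86), ([420.3, 229.7], 0.23), ([430.3, 209.8], 0.21)]
scoop side [([299.0, 181.0], 0.52), ([295.1, 259.5], 0.31)]
scoop top [([244.2, 214.5], 0.75)]
side [ 0.51561226 -1.2586
[... 188 characters left out ...]
'joints': array([-1.42262319e+00,  3.50710084e-01,  1.65180905e+00,  5.34604834e-07,
        1.13909181e+00, -8.45890717e-02]), 'qd': array([-1.95947299e-04,  2.34318008e-04, -7.33661812e-04, -2.16919241e-03,
       -6.53363841e-04,  7.71660757e-05]), 'tau': array([-2.34737861e-03, -4.97248471e+01, -2.85486621e+01,  6.98271068e-02,
        2.21582368e-02,  1.26642462e-05]), 'position': array([ 0.12689474, -0.53514408,  0.21862359]), 'eef_rot': array([-9.14742565e-06,  9.93235373e-01,  1.16118450e-01, -4.80131026e-08]), 'ft_force': array([ 0.19997156, -0.6239538 ,  0.04078845]), 'moment': array([-0.02402829,  0.00349181, -0.04420664]), 'finger_force': 0.0, 'gripper_width': 0.9997966553028034}
```

View pics/s0.png

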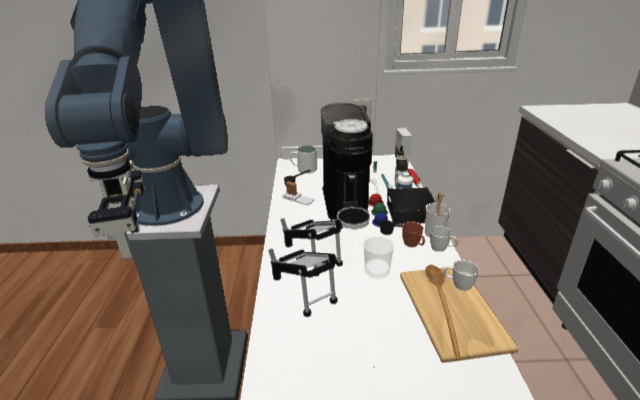

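View pics/t0.png

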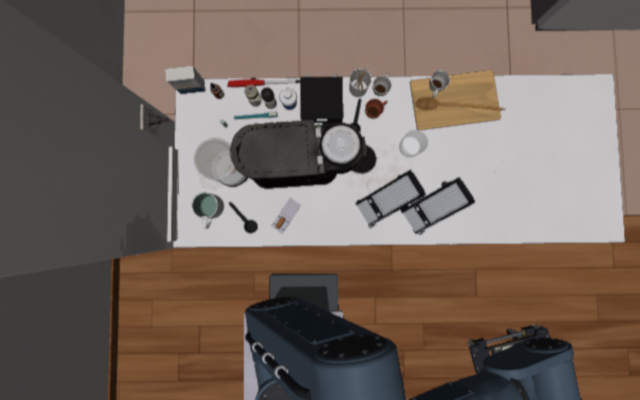

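The side view shows both mandolines at about (305,235) and (305,265), with the gauge near (297,196). In the top view the mandolines are at about (390,198) and (438,205), sloping up to the right, and the gauge is at (286,215). I'll zoom in and get the geometry.

```bash
python3 - <<'E'
from h import *
t=cv2.imread("pics/t0.png");s=cv2.imread("pics/s0.png")
a=cv2.resize(t[165:240,350:480],(800,462),interpolation=cv2.INTER_CUBIC) # x6.154
cv2.imwrite("pics/tc.png",a)
b=cv2.resize(s[210:320,260:350],(491,600),interpolation=cv2.INTER_CUBIC)
cv2.imwrite("pics/sc.png",b)
P=lambda a,b:print(np.round(tri(a,b)[0],4),round(tri(a,b)[1],4))
P((300.5,285.9),(432.9,209.6));P((309.9,250.5),(384.4,202.5));P((299.6,257.2),(426.3,210.3))
P((289.6,186.7),(280.5,221.8));P((297,196.1),(284.7,217.1))
print(on_z("top",(280.5,221.8),.038),on_z("top",(293.5,203.7),.003),on_z("top",(284.7,217.1),0))
for l in ["mandoline_a","gauge","scoop","gauge_grip"]:
  for r in robot.masks_of(l,"top")[:3] if 0 else (robot.snapshot("top") is None or robot.masks_of(l,"top")[:3]):
    m=r["region"].astype(np.uint8); c=max(cv2.findContours(m,0,1)[0],key=cv2.contourArea)
    bp=cv2.boxPoints(cv2.minAreaRect(c)); print(l,round(r["p"],2),m.sum(),bp.round(1).tolist())
    W=np.array([on_z("top",q,.06 if "mand" in l else .01)[:2] for q in bp]);e=[W[1]-W[0],W[2]-W[1]]
    print(W.mean(0).round(4),[(round(np.linalg.norm(v),3),round(np.degrees(np.arctan2(v[1],v[0])),1)) for v in e])
E
```

```text
[ 0.4722 -0.4536  0.0147] 0.0003
[ 0.497  -0.2985  0.0093] 0.0003
[ 0.4702 -0.4154  0.0763] 0.0041
[0.4331 0.0354 0.0428] 0.0108
[0.4532 0.0254 0.0091] 0.0012
[0.43854198 0.03626299 0.038     ] [ 0.49713473 -0.00300238  0.003     ] [0.45391516 0.0261819  0.        ]
mandoline_a 0.9 1937 [[353.29998779296875, 200.6999969482422], [410.20001220703125, 167.1999969482422], [426.20001220703125, 194.39999389648438], [369.29998779296875, 227.8000030517578]]
[ 0.5101 -0.3073] [(np.float64(0.208), np.float64(-60.3)), (np.float64(0.098), np.float64(-151.2))]
mandoline_a 0.78 1998 [[400.1000061035156, 207.8000030517578], [457.8999938964844, 173.10000610351562], [475.29998779296875, 202.1999969482422], [417.5, 236.89999389648438]]
[ 0.4851 -0.4563] [(np.float64(0.213), np.float64(-60.0)), (np.float64(0.105), np.float64(-151.0))]
mandoline_a 0.6 737 [[184.5, 206.5], [207.5, 183.5], [229.0, 205.0], [206.0, 228.0]]
[0.4912 0.2636] [(np.float64(0.1), np.float64(-44.9)), (np.float64(0.096), np.float64(-135.2))]
gauge 0.78 489 [[269.29998779296875, 225.5], [289.20001220703125, 195.8000030517578], [301.3999938964844, 203.89999389648438], [281.5, 233.6999969482422]]
[0.4615 0.0231] [(np.float64(0.115), np.float64(-34.1)), (np.float64(0.048), np.float64(-124.3))]
scoop 0.71 222 [[225.0, 210.0], [234.5, 200.5], [259.5, 225.5], [250.0, 235.0]]
[0.4534 0.1627] [(np.float64(0.043), np.float64(-45.2)), (np.float64(0.115), np.float64(-135.3))]
gauge_grip 0.61 469 [[270.29998779296875, 225.5], [289.5, 196.6999969482422], [301.1000061035156, 204.39999389648438], [281.79998779296875, 233.1999969482422]]
[0.4607 0.022 ] [(np.float64(0.112), np.float64(-34.1)), (np.float64(0.045), np.float64(-124.3))]
```

View pics/tc.png

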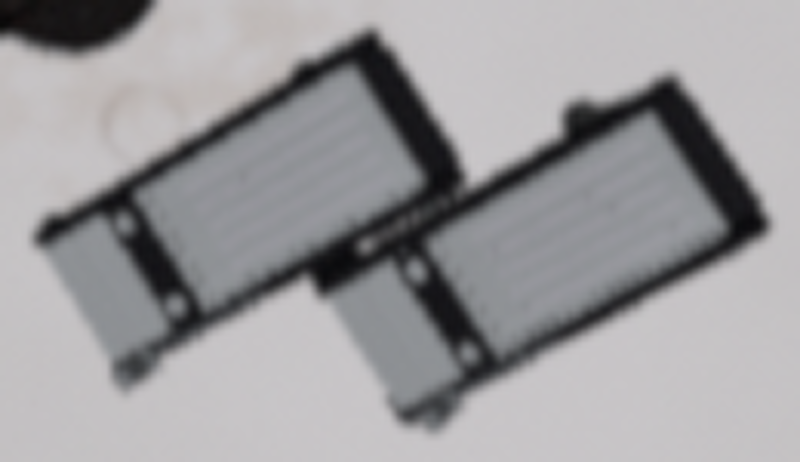

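View pics/sc.png

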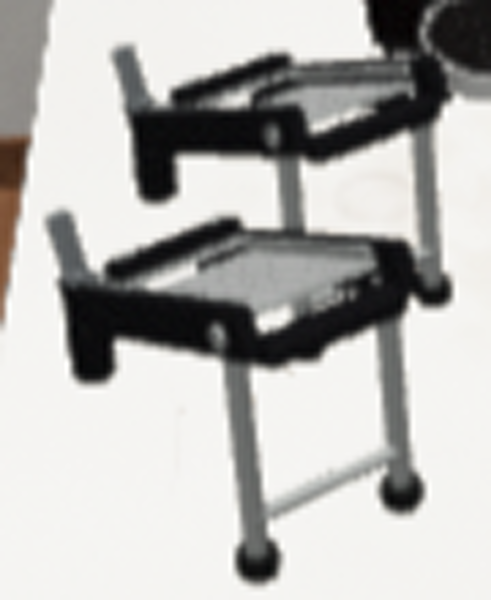

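The top crop shows the rail corners of M1 (left) and M2 (right). Both thumb tabs are near the low end of the right rail, at crop (135,370) and (435,410). The side crop shows the tabs standing at (125,75) and (65,240).

```bash
python3 - <<'E'
from h import *
from scipy.optimize import least_squares
S=lambda p:(260+p[0]/5.456-.5*0,210+p[1]/5.456); T=lambda p:(350+p[0]/6.154,165+p[1]/6.154)
M={1:dict(UR=((302,110),(465,180)),LR=((135,110),(122,383)),UL=((437,58),(372,32)),LL=(None,(38,238)),tabtop=((122,46),(118,380)),tabbase=((140,105),(148,362))),
   2:dict(UR=((252,308),(768,228)),LR=((65,285),(403,420)),UL=((408,240),(672,80)),LL=(None,(318,288)),tabtop=((58,212),(435,425)),tabbase=((78,282),(450,402)))}
L={"UR":(.09,-.045),"LR":(-.09,-.045),"UL":(.09,.045),"LL":(-.09,.045)}
for k,m in M.items():
    for n,(s,t) in m.items():
        if s: p,e=tri(S(s),T(t)); print(k,n,p.round(4),round(e,4))
    def f(q):
        r=[]
        for n in L:
            x,y=L[n]; c,s_=np.cos(q[2]),np.sin(q[2]); W=[q[0]+c*x-s_*y,q[1]+s_*x+c*y,q[3] if x>0 else q[4]]
            s,t=m[n]; r+=list(proj("top",W)-T(t))
            if s: r+=list(proj("side",W)-S(s))
        return r
    o=least_squares(f,[.5,-.35,-1.05,.12,.03],loss="soft_l1"); print(k,o.x.round(4),np.degrees(o.x[2]).round(1),np.round(o.fun,1))
E
```

```text
1 UR [ 0.5136 -0.3964  0.1447] 0.0019
1 LR [ 0.4211 -0.2445  0.0459] 0.0061
1 UL [ 0.5816 -0.3546  0.1443] 0.0042
1 tabtop [ 0.4196 -0.2381  0.083 ] 0.0007
1 tabbase [ 0.4284 -0.2567  0.0573] 0.0004
1 [ 0.5029 -0.2992 -1.0294  0.1444  0.0466] -59.0 [ 1.1  0.7 -1.5  0.9  0.2  0.  -2.1  0.1 -0.5 -1.4  3.1 -0.5 -1.4 -0.8]
2 UR [ 0.4901 -0.5386  0.145 ] 0.0037
2 LR [ 0.3972 -0.3885  0.042 ] 0.0005
2 UL [ 0.5583 -0.4962  0.1446] 0.0015
2 tabtop [ 0.3968 -0.3928  0.0888] 0.0016
2 tabbase [ 0.4063 -0.4084  0.0591] 0.0007
2 [ 0.4793 -0.4418 -1.0239  0.1449  0.0421] -58.7 [ 1.2  0.2 -2.   1.1 -0.   1.1 -1.1 -0.1 -0.4 -1.9  3.  -0.5 -1.7 -1.7]
```

```bash
cat >> h.py <<'E'
def frame(o,yaw):
    c,s=np.cos(yaw),np.sin(yaw); a=np.radians(30)
    x=np.array([c*np.cos(a),s*np.cos(a),np.sin(a)]); y=np.array([-s,c,0]); return np.c_[x,y,np.cross(x,y)],np.array(o)
E
python3 - <<'E'
from h import *
T=lambda p:(350+p[0]/6.154,165+p[1]/6.154);S=lambda p:(260+p[0]/5.456,210+p[1]/5.456)
for k,(c,edge,bar,ts,tt) in {1:((.503,-.299,.0950),(170,252),[(112,200),(200,312)],(140,105),(148,362)),2:((.479,-.442,.0940),(460,303),[(400,250),(492,358)],(78,282),(450,402))}.items():
    R,o=frame(c,np.radians(-58.8)); n=R[:,2]; q=o-.004*n
    I=lambda px:(lambda O,d:O+d*((q-O)@n)/(d@n))(*ray("top",px))
    e=I(T(edge)); print(k,"edge",e.round(4),"rel to centre",(R.T@(e-o)).round(4))
    e0=q+R[:,0]*((e-q)@R[:,0]); print(" edge on axis",e0.round(4), "vertical at tab:", (R.T@(tri(S(ts),T(tt))[0]-e0)).round(4))
print((R.T@(np.array([.4702,-.4154,.0763])-e0)).round(4))
for c in["side","top"]:
  robot.snapshot(c)
  for r in robot.place_of("a_tab",c)+robot.place_of("a_blade",c): print(c,np.array(r["at"])*[640,400],r["p"])
E
```

```text
1 edge [ 0.4836 -0.2674  0.069 ] rel to centre [-0.0451 -0.0002 -0.004 ]
 edge on axis [ 0.4838 -0.2673  0.069 ] vertical at tab: [-0.0385 -0.0419  0.0088]
2 edge [ 0.4563 -0.4126  0.0681] rel to centre [-0.0449 -0.0042 -0.004 ]
 edge on axis [ 0.4599 -0.4104  0.0681] vertical at tab: [-0.03   -0.0448  0.007 ]
[0.0124 0.0063 0.0023]
side [272.32 255.28] 0.48
side [299.904 255.8  ] 0.49
top [420.416 233.   ] 0.59
top [244.288 214.12 ] 0.44
top [425.408 208.48 ] 0.74
```

Emit:
jog_arm --pt "1 0.03 0.04 0 -0.12" --pt "1 0.06 0.08 0 -0.24" --pt "1 0.09 0.12 0 -0.36" --pt "1 0.12 0.16 0 -0.48" --pt "1 0.15 0.2 0 -0.6" --pt "1 0.18 0.24 0 -0.72" --pt "1 0.21 0.28 0 -0.8" --pt "1 0.24 0.32 0 -0.83"

```text
clock: 2.67
position: [0.3166, -0.2823, 0.2189]
eef_rot: [0.0, 0.955, -0.297, 0.0]
ft_force: [0.8, -1.2, 1.2]
gripper_width: 0.997
finger_force: 0.0
```

Emit:
jog_arm --pt "0.6 0.01 0.04 0 0" --pt "0.6 0.02 0.08 0 0" --pt "0.55 0.03 0.12 0 0" --pt "0.55 0.04 0.16 0 0" --pt "0.55 0.05 0.2 0 0" --pt "0.55 0.06 0.23 -0.03 0" --pt "0.55 0.067 0.254 -0.06 0" --pt "0.55 0.067 0.254 -0.08 0"

```text
clock: 3.33
position: [0.3831, -0.0262, 0.137]
eef_rot: [-0.0, 0.956, -0.293, -0.0]
ft_force: [0.4, -0.5, -0.8]
gripper_width: 0.554
finger_force: 0.0
```

Emit:
jog_arm --pt "0.55 0 0 -0.02 0" --pt "0.55 0 0 -0.03 0" --pt "0.55 0 0 -0.03 0" --pt "0.55 0 0 -0.03 0"

```text
clock: 3.67
position: [0.383, -0.0295, 0.1087]
eef_rot: [0.0, 0.956, -0.294, -0.0]
ft_force: [-0.5, 0.8, 0.7]
gripper_width: 0.551
finger_force: 0.0
```

```bash
python3 - <<'E'
from h import *
s=robot.get_state(); print(s["position"],s["eef_rot"],s["joints"])
t=snap("top","t1.png");si=snap("side","s1.png")
a=cv2.resize(t[165:265,230:330],(400,400),interpolation=cv2.INTER_CUBIC);b=cv2.resize(si[140:240,250:350],(400,400),interpolation=cv2.INTER_CUBIC)
cv2.imwrite("pics/c1.png",np.hstack([a,b])[:,:,::-1])
for l in ["gauge_grip","gauge","gauge_nose"]:
    for c in ["side","top"]: print(l,c,[(np.array(r["at"])*[640,400],r["p"]) for r in robot.place_of(l,c)[:1]])
E
```

```text
[ 0.38296974 -0.0295263   0.10872981] [ 4.20598852e-05  9.55757967e-01 -2.94154014e-01 -3.51749647e-04] [-1.98294294e-01  2.30326691e-01  2.15669528e+00 -1.93602375e-05
  7.55279070e-01  1.96965667e+00]
gauge_grip side [(array([290.624, 187.2  ]), 0.81)]
gauge_grip top [(array([293.184, 201.92 ]), 0.63)]
gauge side [(array([305.28, 225.4 ]), 0.64)]
gauge top [(array([285.12, 216.12]), 0.78)]
gauge_nose side [(array([311.808, 201.68 ]), 0.85)]
gauge_nose top [(array([292.928, 200.68 ]), 0.81)]
```

View pics/c1.png

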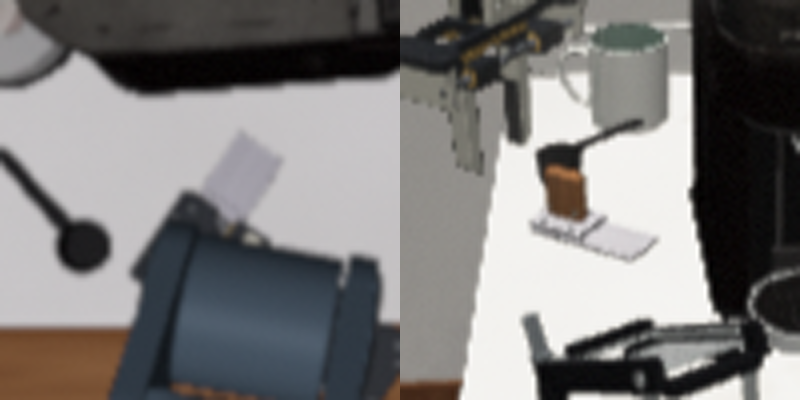

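The gauge with its wooden grip shows at side crop (565,192), nose at (640,245). The open gripper is above it and short of it, towards the robot.

```bash
python3 - <<'E'
from h import *
print("side grip",on_z("side",(291.1,187.6),.038),"nose s",on_z("side",(311.8,201.7),.003),"nose t",on_z("top",(293.2,202.5),.003))
print("grip top corner: left/right top edges", on_z("side",(286.8,182),.06),on_z("side",(296,184.5),.06))
print("plate rear-left corner",on_z("side",(250+132/4,140+222/4),.014),"nose right",on_z("side",(250+635/4-100,140+261/4),.0))
print("top: nose corners",on_z("top",(230+243/4,165+132/4),.006),on_z("top",(230+281/4,165+158/4),.006))
E
```

```text
side grip [0.43275397 0.03681287 0.038     ] nose s [ 0.50483168 -0.00729819  0.003     ] nose t [ 0.50106369 -0.00205224  0.003     ]
grip top corner: left/right top edges [0.41872961 0.03850093 0.06      ] [0.45172697 0.01723776 0.06      ]
plate rear-left corner [0.40308229 0.02411846 0.014     ] nose right [ 0.4939964  -0.02602521  0.        ]
top: nose corners [0.51566634 0.00562664 0.006     ] [ 0.49411028 -0.02512553  0.006     ]
```

Emit:
jog_arm --pt "0.55 0.02 0.03 0 0" --pt "0.55 0.04 0.055 0 0" --pt "0.55 0.051 0.068 0 0" --pt "0.55 0.051 0.068 -0.03 0" --pt "0.55 0.051 0.068 -0.06 0" --pt "0.55 0.051 0.068 -0.083 0" --pt "0.3 0.051 0.068 -0.083 0" --pt "0.1 0.051 0.068 -0.083 0"

```text
clock: 4.73
position: [0.4336, 0.0384, 0.0255]
eef_rot: [0.0, 0.956, -0.294, -0.001]
ft_force: [0.9, 1.2, 0.2]
gripper_width: 0.453
finger_force: 0.0
```

Emit:
jog_arm --pt "0 0 0 0 0" --pt "0 0 0 0 0" --pt "0 0 0 0 0" --pt "0 0 0 0 0" --pt "0 0 0 0 0"

```text
clock: 5.15
position: [0.4345, 0.0384, 0.0265]
eef_rot: [-0.0, 0.956, -0.294, 0.001]
ft_force: [-1.0, -0.9, 8.8]
gripper_width: 0.146
finger_force: 30.0
```

Emit:
jog_arm --pt "0 0 0 0.03 0" --pt "0 -0.01 -0.005 0.07 0" --pt "0 -0.03 -0.02 0.11 0.12" --pt "0 -0.05 -0.04 0.15 0.24" --pt "0 -0.06 -0.07 0.18 0.36" --pt "0 -0.07 -0.1 0.2 0.48" --pt "0 -0.07 -0.13 0.2 0.6" --pt "0 -0.07 -0.16 0.2 0.72"

```text
clock: 5.82
position: [0.3645, -0.1146, 0.2274]
eef_rot: [0.001, 0.999, 0.034, 0.002]
ft_force: [1.7, 0.3, -0.8]
gripper_width: 0.15
finger_force: 30.0
```

Emit:
jog_arm --pt "0 0 -0.02 0 0.12" --pt "0 0 -0.05 0 0.24" --pt "0 0 -0.08 0 0.36" --pt "0 0 -0.1 0 0.48" --pt "0 0 -0.12 0 0.6" --pt "0 0 -0.13 0 0.72" --pt "0 0 -0.13 0 0.84" --pt "0 0 -0.13 0 0.96"

```text
clock: 6.48
position: [0.3644, -0.2439, 0.2251]
eef_rot: [-0.0, 0.871, 0.492, -0.0]
ft_force: [0.3, -0.3, -0.9]
gripper_width: 0.149
finger_force: 30.0
```

```bash
python3 - <<'E'
from h import *
s=robot.get_state(); q=s["eef_rot"];print(s["position"],np.degrees(2*np.arctan2(q[2],q[1])),s["joints"].round(2),s["ft_force"],s["gripper_width"])
E
```

```text
[ 0.36435392 -0.24387263  0.22514787] 58.880454239506165 [-0.7   0.14  1.91 -0.    1.09 -0.15] [ 0.27256931 -0.2540221  -0.88493269] 0.14862285613095788
```

Emit:
jog_arm --pt "0 0.01 0 0 0.12" --pt "0 0.02 0 0 0.24" --pt "0 0.03 -0.01 0 0.36" --pt "0 0.05 -0.03 0 0.48" --pt "0 0.07 -0.04 0 0.6" --pt "0 0.09 -0.05 0 0.72" --pt "0 0.11 -0.06 0 0.84" --pt "0 0.13 -0.07 0 0.96"

```text
clock: 7.15
position: [0.4954, -0.3137, 0.2252]
eef_rot: [-0.0, 0.545, 0.838, -0.0]
ft_force: [-0.0, 0.4, -1.2]
gripper_width: 0.147
finger_force: 30.0
```

Emit:
jog_arm --pt "0 0.02 -0.004 -0.01 0.11" --pt "0 0.02 -0.004 -0.03 0.13" --pt "0 0.02 -0.004 -0.04 0.13" --pt "0 0.02 -0.004 -0.05 0.13" --pt "0 0.02 -0.004 -0.05 0.13"

```text
clock: 7.57
position: [0.5135, -0.3167, 0.1733]
eef_rot: [-0.002, 0.493, 0.87, 0.0]
ft_force: [-0.4, 0.2, -1.3]
gripper_width: 0.148
finger_force: 30.0
```

```bash
python3 - <<'E'
from h import *
s=robot.get_state(); q=s["eef_rot"];print(s["position"],np.degrees(2*np.arctan2(q[2],q[1])),s["ft_force"],s["gripper_width"])
t=snap("top","t2.png");si=snap("side","s2.png")
a=cv2.resize(t[150:250,340:440],(400,400),interpolation=cv2.INTER_CUBIC);b=cv2.resize(si[180:280,250:350],(400,400),interpolation=cv2.INTER_CUBIC)
cv2.imwrite("pics/c2.png",np.hstack([a,b])[:,:,::-1])
for l in ["gauge_grip","gauge","gauge_nose","a_blade"]:
    for c in ["side","top"]: print(l,c,[(np.array(r["at"])*[640,400],r["p"]) for r in robot.place_of(l,c)[:2]])
E
```

```text
[ 0.51350564 -0.31671931  0.17331758] 120.98289191157482 [-0.40955278  0.20314395 -1.29871235] 0.14812972111790254
gauge_grip side [(array([310.72, 199.6 ]), 0.7), (array([378.624, 270.52 ]), 0.57)]
gauge_grip top []
gauge side [(array([303.104, 207.92 ]), 0.73)]
gauge top [(array([388.288, 200.8  ]), 0.49), (array([381.504, 206.8  ]), 0.26)]
gauge_nose side []
gauge_nose top [(array([371.584, 210.32 ]), 0.51)]
a_blade side [(array([298.88, 255.4 ]), 0.74)]
a_blade top []
```

View pics/c2.png

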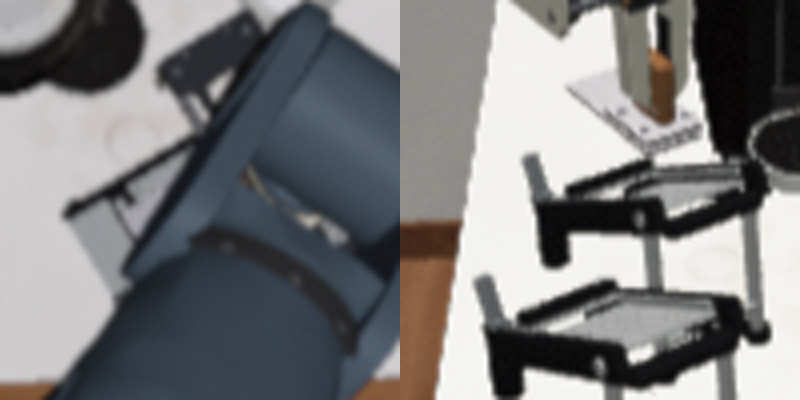

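The side crop shows the gauge held level above M1's ramp, nose towards the robot side at crop (568,88) and rear edge from (655,155) to (702,132). The grip sits in the fingers.

```bash
python3 - <<'E'
from h import *
S=lambda p:(250+(p[0]-400)/4,180+p[1]/4)
R,o=frame((.484,-.267,.069),np.radians(-58.8))
c,s=np.cos(np.radians(-58.8)),np.sin(np.radians(-58.8)); H=np.array([[c,s],[-s,c]])
tcp=np.array([.5135,-.3167])
for n,p,z in [("noseR top",(568,86),.153),("rearR top",(650,140),.161),("rearR bot",(655,158),.147),("rearL bot",(702,136),.147),("grip up-edge top",(672,58),.207),("nose?",(600,70),.153)]:
    w=on_z("side",S(p),z); print(n,w.round(4),(H@(w[:2]-tcp)).round(4))
w=on_z("top",(371.6,210.3),.15);print("nose net",w,H@(w[:2]-tcp))
E
```

```text
noseR top [ 0.452  -0.2626  0.153 ] [-0.0781 -0.0246]
rearR top [ 0.5084 -0.35    0.161 ] [ 0.0258 -0.0216]
rearR bot [ 0.5112 -0.3499  0.147 ] [ 0.0272 -0.0191]
rearL bot [ 0.5428 -0.3245  0.147 ] [0.0219 0.021 ]
grip up-edge top [ 0.5243 -0.3245  0.207 ] [0.0123 0.0052]
nose? [ 0.4739 -0.2414  0.153 ] [-0.0849  0.0052]
nose net [ 0.46772584 -0.23769065  0.15      ] [-0.09129403  0.00177539]
```

Emit:
jog_arm --pt "0 0 0 -0.012 0" --pt "0 0 0 -0.022 0" --pt "0 0 0 -0.027 0" --pt "0 0 0 -0.03 0" --pt "0 0 0 -0.03 0"

```text
clock: 8.48
position: [0.5143, -0.3171, 0.1439]
eef_rot: [-0.001, 0.492, 0.871, 0.0]
ft_force: [0.4, -0.4, -1.5]
gripper_width: 0.153
finger_force: 30.0
```

Emit:
jog_arm --pt "0 0 0 -0.001 0" --pt "0 0 0 -0.002 0" --pt "0 0 0 -0.003 0" --pt "0 0 0 -0.003 0"

```text
clock: 8.82
position: [0.5147, -0.3174, 0.1422]
eef_rot: [0.0, 0.492, 0.871, -0.0]
ft_force: [-0.3, 0.4, -0.6]
gripper_width: 0.145
finger_force: 30.0
```

Emit:
jog_arm --pt "0 0 0 -0.001 0" --pt "0 0 0 -0.002 0" --pt "0 0 0 -0.003 0" --pt "0 0 0 -0.003 0"

```text
clock: 9.15
position: [0.5146, -0.3173, 0.1389]
eef_rot: [-0.0, 0.492, 0.871, 0.0]
ft_force: [0.8, 0.2, -0.3]
gripper_width: 0.152
finger_force: 30.0
```

Emit:
jog_arm --pt "0 0 0 -0.001 0" --pt "0 0 0 -0.002 0" --pt "0 0 0 -0.003 0" --pt "0 0 0 -0.003 0"

```text
clock: 9.48
position: [0.515, -0.3175, 0.1377]
eef_rot: [0.001, 0.492, 0.871, -0.0]
ft_force: [-5.2, 4.5, 13.7]
gripper_width: 0.146
finger_force: 30.0
```

Emit:
jog_arm --pt "0 0 0 -0.001 0" --pt "0 0 0 -0.002 0" --pt "0 0 0 -0.002 0"

```text
clock: 9.73
position: [0.5152, -0.3176, 0.1372]
eef_rot: [0.001, 0.492, 0.871, -0.0]
ft_force: [-8.9, 7.9, 26.8]
gripper_width: 0.152
finger_force: 30.0
```

Emit:
jog_arm --pt "0 0 0 0.01 0" --pt "0 0 0 0.03 0" --pt "0 0.006 -0.01 0.03 0" --pt "0 0.0125 -0.0205 0.03 0" --pt "0 0.0125 -0.0205 0.026 0" --pt "0 0.0125 -0.0205 0.023 0" --pt "0 0.0125 -0.0205 0.023 0"

```text
clock: 10.32
position: [0.5264, -0.3371, 0.1558]
eef_rot: [-0.001, 0.492, 0.871, 0.0]
ft_force: [0.2, -0.8, -1.9]
gripper_width: 0.149
finger_force: 30.0
```

Emit:
jog_arm --pt "0 0 0 -0.001 0" --pt "0 0 0 -0.002 0" --pt "0 0 0 -0.003 0" --pt "0 0 0 -0.004 0"

```text
clock: 10.65
position: [0.5272, -0.3377, 0.1531]
eef_rot: [-0.0, 0.492, 0.871, -0.0]
ft_force: [0.4, 0.2, -1.2]
gripper_width: 0.15
finger_force: 30.0
```

Emit:
jog_arm --pt "0 0 0 -0.002 0" --pt "0 0 0 -0.003 0" --pt "0 0 0 -0.004 0" --pt "0 0 0 -0.004 0"

```text
clock: 10.98
position: [0.5275, -0.338, 0.1511]
eef_rot: [0.001, 0.492, 0.871, -0.0]
ft_force: [-6.1, 4.5, 16.1]
gripper_width: 0.149
finger_force: 30.0
```

Emit:
jog_arm --pt "0 0 0 -0.002 0" --pt "0 -0.001 0.002 -0.003 0" --pt "0 -0.002 0.003 -0.004 0" --pt "0 -0.002 0.003 -0.004 0"

```text
clock: 11.32
position: [0.5262, -0.3357, 0.1476]
eef_rot: [0.002, 0.492, 0.871, -0.0]
ft_force: [-3.4, 1.7, 15.5]
gripper_width: 0.151
finger_force: 30.0
```

Emit:
jog_arm --pt "0 -0.0015 0.0025 -0.002 0" --pt "0 -0.003 0.005 -0.005 0" --pt "0 -0.004 0.007 -0.007 0" --pt "0 -0.0045 0.0075 -0.0085 0" --pt "0 -0.0045 0.0075 -0.0085 0"

```text
clock: 11.73
position: [0.5217, -0.3277, 0.1385]
eef_rot: [0.002, 0.492, 0.871, -0.0]
ft_force: [-0.6, 3.4, 12.4]
gripper_width: 0.149
finger_force: 30.0
```

```bash
python3 - <<'E'
from h import *
s=robot.get_state();print(s["position"],s["ft_force"],s["moment"])
si=snap("side","s3.png")
cv2.imwrite("pics/c3.png",cv2.resize(si[190:260,260:360],(800,560),interpolation=cv2.INTER_CUBIC)[:,:,::-1])
E
```

```text
[ 0.52172872 -0.32770299  0.13853146] [-0.55476035  3.36494316 12.38998714] [ 0.2014967  -0.08787353 -0.02509813]
```

View pics/c3.png

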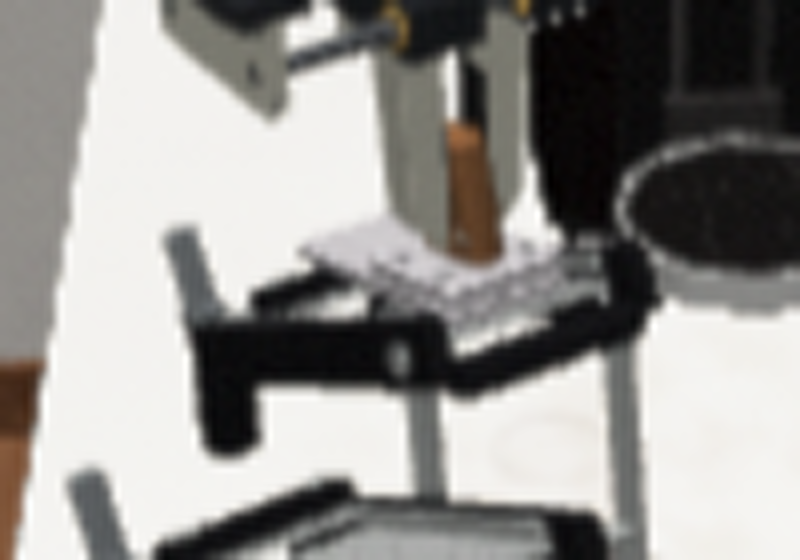

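The side crop shows the gauge tilting nose-down in the fingers, its rear between the rails and the grip leaning at about (470,190).

Emit:
jog_arm --pt "0 -0.0005 0.001 -0.001 0" --pt "0 -0.001 0.002 -0.002 0" --pt "0 -0.001 0.002 -0.0035 0" --pt "0 -0.001 0.002 -0.005 0" --pt "0 -0.001 0.002 -0.005 0"

```text
clock: 12.2
position: [0.5205, -0.3255, 0.1335]
eef_rot: [0.001, 0.492, 0.871, 0.0]
ft_force: [-2.8, 5.5, 13.9]
gripper_width: 0.151
finger_force: 30.0
```

Emit:
jog_arm --pt "0.2 0 0 0 0" --pt "0.2 0 0 0 0" --pt "0.2 0 0 0 0" --pt "0 0 0 0 0" --pt "0 0 0 0 0" --pt "0 0 0 0 0"

```text
clock: 12.7
position: [0.5196, -0.3253, 0.1314]
eef_rot: [-0.0, 0.492, 0.871, 0.0]
ft_force: [-0.5, 0.4, -1.5]
gripper_width: 0.138
finger_force: 30.0
```

```bash
python3 - <<'E'
from h import *
s=robot.get_state();print(s["position"],s["ft_force"],s["moment"],s["gripper_width"])
si=snap("side","s4.png");t=snap("top","t4.png")
cv2.imwrite("pics/c4.png",np.hstack([cv2.resize(si[190:260,260:360],(500,350),interpolation=cv2.INTER_CUBIC),cv2.resize(t[165:235,345:405],(300,350),interpolation=cv2.INTER_CUBIC)])[:,:,::-1])
E
```

```text
[ 0.5195602  -0.32531775  0.13135899] [-0.45758514  0.35859041 -1.47287167] [ 0.01778041 -0.09639686 -0.04749392] 0.13791798420375792
```

View pics/c4.png

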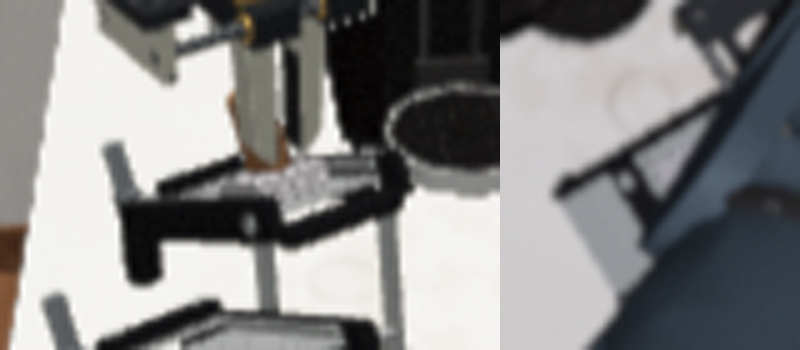

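The gauge now lies flat on M1's ramp, with the grip leaning in the fingers and shifted slightly downslope to around crop (255,140).

```bash
cat >> h.py <<'E'
M1=frame((.484,-.267,.069),np.radians(-58.8)); M2=frame((.460,-.410,.068),np.radians(-58.8))
def onaxis(px,M,cam="side"):
    R,o=M; O,d=ray(cam,px); n=R[:,1]; w=O+d*((o-O)@n)/(d@n); return (R.T@(w-o)).round(4)
def where(M,cam="side"):
    robot.snapshot(cam)
    for l in ["gauge_grip","gauge","gauge_nose"]:
        for r in robot.place_of(l,cam)[:1]: px=np.array(r["at"])*[640,400]; print(l,round(r["p"],2),px,onaxis(px,M,cam))
    s=robot.get_state(); R,o=M; print("grasp pt in blade frame",(R.T@(s["position"]+[0,0,.019]-o)).round(4),"F",(R.T@s["ft_force"]).round(1),"w",s["gripper_width"])
E
python3 - <<'E'
from h import *
where(M1)
for c in [(232,97),(285,163)]: print(onaxis((260+c[0]/5,190+c[1]/5),M1))
E
```

```text
gauge_grip 0.74 [311.168 213.92 ] [0.0667 0.     0.0366]
gauge 0.5 [310.784 226.4  ] [0.0411 0.     0.0015]
gauge_nose 0.72 [300.48 229.48] [-0.0333  0.     -0.0062]
grasp pt in blade frame [0.1    0.0003 0.0364] F [-0.9  0.4 -0.8] w 0.1364716509883487
[0.046  0.     0.0508]
[0.0856 0.     0.0111]
```

Emit:
jog_arm --pt "0.25 0 0 0 0" --pt "0.25 0 0 0 0" --pt "0.25 -0.005 0.0085 -0.0055 0" --pt "0.25 -0.01 0.017 -0.011 0" --pt "0.25 -0.0145 0.024 -0.016 0" --pt "0.25 -0.0145 0.024 -0.016 0" --pt "0 -0.0145 0.024 -0.016 0" --pt "0 -0.0145 0.024 -0.016 0"

```text
clock: 13.67
position: [0.5056, -0.3018, 0.1161]
eef_rot: [0.0, 0.492, 0.871, -0.0]
ft_force: [0.9, 0.3, 0.7]
gripper_width: 0.155
finger_force: 0.3
```

Emit:
jog_arm --pt "0 0 0 0 0" --pt "0 0 0 0 0"

```text
clock: 13.83
position: [0.5057, -0.3018, 0.1161]
eef_rot: [0.001, 0.492, 0.871, 0.0]
ft_force: [0.8, -0.3, 2.1]
gripper_width: 0.128
finger_force: 30.0
```

```bash
python3 - <<'E'
from h import *
where(M1)
E
```

```text
gauge_grip 0.64 [302.528 216.   ] [ 0.0085 -0.      0.0334]
gauge 0.45 [305.28 224.32] [0.0099 0.     0.0085]
grasp pt in blade frame [0.0685 0.0005 0.0367] F [2.2 0.8 0.8] w 0.12635495990986367
```

Emit:
jog_arm --pt "0.3 0 0 0 0" --pt "0.3 0 0 0 0" --pt "0.3 0 0 0.03 0" --pt "0.3 0.01 -0.016 0.07 0" --pt "0.3 0.02 -0.033 0.1 0" --pt "0.3 0.03 -0.05 0.1 0" --pt "0.3 0.03 -0.05 0.1 0"

```text
clock: 14.62
position: [0.5365, -0.354, 0.2173]
eef_rot: [0.002, 0.492, 0.87, -0.0]
ft_force: [0.3, 0.3, -0.5]
gripper_width: 0.301
finger_force: 0.0
```

```bash
python3 - <<'E'
from h import *
where(M1);where(M1)
im=robot.snapshot("side");r=robot.masks_of("gauge","side")[0];m=r["region"]
ys,xs=np.where(m);print(r["p"],m.sum(),xs.min(),xs.max(),ys.min(),ys.max())
h=im[215-25:240,285:345].astype(int); w=(h[...,0]-h[...,2]>25); y,x=np.where(w);print("brown",w.sum(),x.min()+285,x.max()+285,y.min()+190,y.max()+190, x.mean()+285,y.mean()+190)
for y0 in sorted(set(y)): print(y0+190,x[y==y0].min()+285,x[y==y0].max()+285)
print(onaxis((x.mean()+285,y.mean()+190),M1))
R,o=M1
for c in [(8,53),(48,53),(8,8),(48,8)]: print("if home, grip corner",c,proj("side",o+R@np.array([c[0]/1e3,0,c[1]/1e3])).round(1))
E
```

```text
gauge_grip 0.59 [302.784 215.4  ] [ 0.0113 -0.      0.0351]
gauge 0.68 [301.888 224.4  ] [-0.0129 -0.      0.0089]
grasp pt in blade frame [ 1.667e-01 -1.000e-04  9.370e-02] F [-0.3  0.3 -0.2] w 0.3016747279484631
gauge_grip 0.67 [302.912 213.4  ] [ 0.0161 -0.      0.0408]
gauge 0.72 [304.32 225.4 ] [ 0.0014 -0.      0.0055]
gauge_nose 0.32 [299.2 178.4] [0.0596 0.     0.1385]
grasp pt in blade frame [1.676e-01 1.000e-04 9.410e-02] F [ 0.   0.1 -0.8] w 0.30175078148485485
0.69 281 299 320 208 229
brown 142 300 312 208 224 306.0845070422535 215.90845070422534
208 304 307
209 301 308
210 300 308
211 300 309
212 301 309
213 301 309
214 301 310
215 302 310
216 302 310
217 302 310
218 303 311
219 303 311
220 303 311
221 304 312
222 304 312
223 304 312
224 305 309
[0.0316 0.     0.0326]
if home, grip corner (8, 53) [300.5 209.5]
if home, grip corner (48, 53) [306.5 208.6]
if home, grip corner (8, 8) [305.  224.5]
if home, grip corner (48, 8) [311.2 224.1]
```

M1 is the good slicer: the grip position matches "home up to the shoulder" to within a pixel. M2 is therefore the suspect. I'll retrieve the gauge, which is now held at the ramp's own tilt.

Emit:
jog_arm --pt "0.3 -0.016 0.027 0 0" --pt "0.3 -0.032 0.053 0 0" --pt "0.3 -0.048 0.08 -0.01 0" --pt "0.3 -0.048 0.08 -0.04 0" --pt "0.3 -0.048 0.08 -0.07 0" --pt "0.3 -0.048 0.08 -0.1 0" --pt "0.3 -0.048 0.08 -0.122 0" --pt "0.3 -0.048 0.08 -0.122 0"

```text
clock: 15.78
position: [0.4852, -0.2699, 0.0898]
eef_rot: [-0.003, 0.492, 0.871, 0.0]
ft_force: [-0.5, 1.3, -0.9]
gripper_width: 0.298
finger_force: 0.0
```

Emit:
jog_arm --pt "0 0 0 0 0" --pt "0 0 0 0 0" --pt "0 0 0 0 0" --pt "0 0 0 0 0" --pt "0 0 0 0 0"

```text
clock: 16.2
position: [0.488, -0.2719, 0.0953]
eef_rot: [0.001, 0.492, 0.871, -0.0]
ft_force: [-1.1, 0.8, 8.6]
gripper_width: 0.151
finger_force: 30.0
```

Emit:
jog_arm --pt "0 0.0045 -0.0075 0.005 0" --pt "0 0.0105 -0.017 0.0118 0" --pt "0 0.016 -0.0265 0.018 0" --pt "0 0.0215 -0.0355 0.0245 0" --pt "0 0.0285 -0.047 0.032 0" --pt "0 0.036 -0.0595 0.0405 0" --pt "0 0.036 -0.0595 0.0405 0"

```text
clock: 16.78
position: [0.5248, -0.333, 0.1365]
eef_rot: [0.002, 0.492, 0.87, -0.0]
ft_force: [-0.0, 0.6, 8.4]
gripper_width: 0.151
finger_force: 30.0
```

```bash
python3 - <<'E'
from h import *
where(M1)
im=robot.snapshot("side")
h=im[180:240,285:345].astype(int); w=(h[...,0]-h[...,2]>25); y,x=np.where(w);print("brown",w.sum(),x.min()+285,x.max()+285,y.min()+180,y.max()+180)
E
```

```text
gauge_grip 0.68 [317.504 215.8  ] [0.1004 0.     0.0296]
gauge 0.84 [318.016 222.92 ] [0.091 0.    0.01 ]
gauge_nose 0.81 [309.504 230.8  ] [ 0.0245 -0.     -0.0111]
grasp pt in blade frame [0.1075 0.0007 0.0361] F [ 2.4 -0.2  5.6] w 0.14781109684672966
brown 243 297 336 180 223
```

Emit:
jog_arm --pt "0 0 0 0.03 0" --pt "0 0 0 0.065 0" --pt "0 -0.008 -0.035 0.07 0" --pt "0 -0.016 -0.07 0.07 0" --pt "0 -0.024 -0.105 0.07 0" --pt "0 -0.032 -0.131 0.07 0" --pt "0 -0.032 -0.131 0.06 0" --pt "0 -0.032 -0.131 0.04 0"

```text
clock: 17.7
position: [0.491, -0.4633, 0.1752]
eef_rot: [0.002, 0.493, 0.87, -0.001]
ft_force: [0.2, 0.1, -0.8]
gripper_width: 0.148
finger_force: 30.0
```

Emit:
jog_arm --pt "0 0 0 -0.01 0" --pt "0 0 0 -0.02 0" --pt "0 0 0 -0.025 0" --pt "0 0 0 -0.03 0" --pt "0 0 0 -0.03 0"

```text
clock: 18.12
position: [0.4912, -0.4613, 0.1435]
eef_rot: [-0.0, 0.492, 0.871, 0.0]
ft_force: [0.2, 0.9, -1.2]
gripper_width: 0.148
finger_force: 30.0
```

```bash
python3 - <<'E'
from h import *
where(M2)
E
```

```text
gauge_grip 0.86 [301.312 240.48 ] [0.0734 0.     0.0497]
gauge 0.6 [304.576 254.08 ] [ 0.0681 -0.      0.015 ]
grasp pt in blade frame [ 0.1006 -0.      0.0526] F [-1.2  0.3 -0.3] w 0.1485654949563789
```

Emit:
jog_arm --pt "0 0.002 -0.0035 -0.003 0" --pt "0 0.002 -0.0035 -0.006 0" --pt "0 0.002 -0.0035 -0.009 0" --pt "0 0.002 -0.0035 -0.01 0"

```text
clock: 18.65
position: [0.493, -0.4652, 0.1333]
eef_rot: [-0.0, 0.492, 0.871, 0.0]
ft_force: [-0.1, -0.8, -0.7]
gripper_width: 0.146
finger_force: 30.0
```

Emit:
jog_arm --pt "0 0 0 -0.001 0" --pt "0 0 0 -0.002 0" --pt "0 0 0 -0.003 0" --pt "0 0 0 -0.003 0"

```text
clock: 18.98
position: [0.4932, -0.4654, 0.1318]
eef_rot: [0.0, 0.492, 0.871, -0.0]
ft_force: [-1.6, 2.2, 4.4]
gripper_width: 0.149
finger_force: 30.0
```

Emit:
jog_arm --pt "0 -0.001 0.0015 -0.001 0" --pt "0 -0.0025 0.0037 -0.0025 0" --pt "0 -0.0036 0.006 -0.004 0" --pt "0 -0.0036 0.006 -0.004 0"

```text
clock: 19.32
position: [0.4898, -0.4593, 0.1277]
eef_rot: [0.001, 0.492, 0.871, -0.0]
ft_force: [-1.8, 1.3, 3.8]
gripper_width: 0.154
finger_force: 30.0
```

Emit:
jog_arm --pt "0 -0.0007 0.0011 -0.0007 0" --pt "0 -0.0013 0.0022 -0.0015 0" --pt "0 -0.0013 0.0022 -0.0015 0"

```text
clock: 19.57
position: [0.4886, -0.4573, 0.1264]
eef_rot: [0.001, 0.492, 0.871, -0.0]
ft_force: [-0.7, 1.4, 5.7]
gripper_width: 0.15
finger_force: 30.0
```

Emit:
jog_arm --pt "0 -0.0007 0.0011 -0.0007 0" --pt "0 -0.0013 0.0022 -0.0015 0" --pt "0 -0.0013 0.0022 -0.0015 0"

```text
clock: 19.82
position: [0.4876, -0.4556, 0.1252]
eef_rot: [0.002, 0.492, 0.871, -0.001]
ft_force: [1.0, -1.5, 5.7]
gripper_width: 0.146
finger_force: 30.0
```

Emit:
jog_arm --pt "0 -0.0007 0.0011 -0.0007 0" --pt "0 -0.0013 0.0022 -0.0015 0" --pt "0 -0.0013 0.0022 -0.0015 0"

```text
clock: 20.07
position: [0.4875, -0.4552, 0.1254]
eef_rot: [0.004, 0.492, 0.871, -0.002]
ft_force: [3.6, -7.3, 11.3]
gripper_width: 0.149
finger_force: 30.0
```

Emit:
jog_arm --pt "0 0 0 0 0" --pt "0 0 0 0 0"

```text
clock: 20.23
position: [0.4875, -0.4553, 0.1254]
eef_rot: [0.004, 0.492, 0.871, -0.002]
ft_force: [3.9, -7.3, 12.5]
gripper_width: 0.146
finger_force: 30.0
```

```bash
python3 - <<'E'
from h import *
where(M2)
E
```

```text
gauge_grip 0.88 [303.488 243.52 ] [0.0805 0.     0.0421]
gauge 0.7 [303.296 257.68 ] [0.054  0.     0.0052]
gauge_nose 0.83 [293.632 259.   ] [-0.01    0.     -0.0014]
grasp pt in blade frame [0.0841 0.0001 0.0397] F [12.9  0.4  6.5] w 0.145730205693171
```

Jam felt: the gauge stopped with its nose at M2's edge and about 13 N along the slope. M2 is the slipped slicer. I'll relax, release and lift off, then locate the tab.

Emit:
jog_arm --pt "0 0.0008 -0.0013 0.001 0" --pt "0 0.0008 -0.0013 0.001 0" --pt "0.3 0.0008 -0.0013 0.001 0" --pt "0.3 0.0008 -0.0013 0.001 0" --pt "0.3 0.0008 -0.0013 0.001 0" --pt "0.3 0.0008 -0.0013 0.04 0" --pt "0.3 0.0008 -0.0013 0.08 0" --pt "0.3 0.0008 -0.0013 0.1 0"

```text
clock: 21.1
position: [0.4871, -0.4546, 0.2267]
eef_rot: [0.002, 0.492, 0.871, -0.001]
ft_force: [1.1, 0.7, 0.9]
gripper_width: 0.3
finger_force: 0.0
```

```bash
cat >> h.py <<'E'
def tabs(cam="side"):
    robot.snapshot(cam)
    for r in robot.place_of("b_tab",cam)[:3]:
        px=np.array(r["at"])*[640,400]; O,d=ray(cam,px); out=[]
        for R,o in (M1,M2):
            oo=o-.041*R[:,1]; n=R[:,1]; w=O+d*((oo-O)@n)/(d@n); out.append((R.T@(w-oo)).round(4).tolist())
        print("tab",round(r["p"],2),px,out)
E
python3 - <<'E'
from h import *
where(M2)
for i in range(3): tabs()
for x in (-45,-40,-35,-30,-25):
    R,o=M2; print(x,[proj("side",o+R@np.array([x,-41,z])/1).round(1) if 0 else proj("side",o+R@(np.array([x,-41,z])/1e3)).round(1) for z in (5,24,41)])
im=robot.snapshot("side")
print(im[245:266,266:282].astype(int).sum(2)//3)
E
```

```text
gauge_grip 0.88 [302.528 246.32 ] [0.07   0.     0.0348]
gauge 0.78 [302.528 259.52 ] [ 0.0459  0.     -0.    ]
gauge_nose 0.72 [293.824 259.8  ] [-0.0103  0.     -0.0036]
grasp pt in blade frame [ 0.1307 -0.0002  0.1243] F [-0.7 -0.3 -1.6] w 0.3048032672320247
tab 0.52 [282.496 222.4  ] [[-0.0501, -0.0, 0.0295], [0.0945, 0.0, 0.1079]]
tab 0.49 [284.224 222.12 ] [[-0.0365, 0.0, 0.0299], [0.1052, 0.0, 0.1082]]
tab 0.31 [297.216 258.8  ] [[-0.0237, 0.0, -0.0817], [0.1153, -0.0, 0.0203]]
tab 0.64 [281.728 220.12 ] [[-0.0506, -0.0, 0.0366], [0.0941, -0.0, 0.1135]]
-45 [array([274. , 261.5]), array([271.8, 254.6]), array([269.9, 248.5])]
-40 [array([274.6, 261.6]), array([272.5, 254.7]), array([270.6, 248.5])]
-35 [array([275.3, 261.7]), array([273.2, 254.8]), array([271.3, 248.6])]
-30 [array([276. , 261.8]), array([273.9, 254.9]), array([271.9, 248.6])]
-25 [array([276.7, 261.9]), array([274.6, 254.9]), array([272.6, 248.7])]
[[242 242 241 241 242 242 242 242 242 241 242 242 242 242 242 242]
 [242 241 242 241 241 241 241 242 242 242 242 243 242 242 242 242]
 [241 242 241 241 235 233 237
[... 544 characters left out ...]
 226 242 243 243 243 242 239]
 [243 242 242 236 140  98  93  91 103 180 240 243 243 241 229 214]
 [243 243 243 239 177 106  94  91  98 159 239 242 241 221 147 129]
 [243 243 243 241 204 111  94  92  91 122 227 238 231 122  47  39]
 [243 243 243 242 235 126  98  99 102 103 164 207 199  79  21  15]
 [242 242 243 242 226 123 102 106 113  98 103 124 155  87  33  23]
 [242 243 243 240 173  84  83  88  83  79  85  91 128  85  64  61]
 [243 243 243 240 178  66  48  64  45  41  55  57  72  70  82  90]
 [243 243 243 242 217  75  21  21  19  19  22  25  28  33  39  50]
 [243 243 243 243 237 111  23  10  11  13  12  14  16  16  16  21]
 [243 244 244 243 239 151  40  12  11  13  11  13  13  14  12  13]]
```

Emit:
jog_arm --pt "0 -0.02 0.018 0 0" --pt "0 -0.045 0.04 0 0" --pt "0 -0.07 0.062 0 0" --pt "0 -0.09 0.08 0 0" --pt "0 -0.1035 0.092 0 0" --pt "0 -0.1035 0.092 -0.03 0" --pt "0 -0.1035 0.092 -0.065 0" --pt "0 -0.1035 0.092 -0.1 0"

```text
clock: 22.32
position: [0.3831, -0.3622, 0.1221]
eef_rot: [0.001, 0.492, 0.871, -0.0]
ft_force: [0.3, -0.6, -0.4]
gripper_width: 0.007
finger_force: 0.0
```

Emit:
jog_arm --pt "0 0 0 -0.025 0" --pt "0 0 0 -0.045 0" --pt "0 0 0 -0.06 0" --pt "0 0 0 -0.06 0"

```text
clock: 22.65
position: [0.3818, -0.3608, 0.0598]
eef_rot: [-0.002, 0.492, 0.871, 0.001]
ft_force: [-0.1, -0.1, 0.1]
gripper_width: 0.006
finger_force: 0.0
```

```bash
python3 - <<'E'
from h import *
where(M2)
R,o=M2; p=robot.get_state()["position"]-o; print("h,y,v",(p[:2]@[.518,-.855]).round(4),(p[:2]@[.855,.518]).round(4),p[2])
snap("side","s5.png")
E
```

```text
gauge_grip 0.76 [302.528 245.52 ] [0.0715 0.     0.0369]
gauge 0.68 [303.104 257.   ] [0.0541 0.     0.0069]
gauge_nose 0.8 [294.592 260.32 ] [-0.0063  0.     -0.0048]
grasp pt in blade frame [-0.0621 -0.0409  0.0528] F [ 0.6 -0.2  1.7] w 0.009565467544413423
h,y,v -0.0802 -0.0409 -0.004314535939118652
```

Emit:
jog_arm --pt "0 0.0015 -0.0025 0 0" --pt "0 0.003 -0.005 0 0" --pt "0 0.004 -0.007 0 0" --pt "0 0.004 -0.007 0 0"

```text
clock: 23.23
position: [0.3874, -0.3697, 0.0629]
eef_rot: [0.0, 0.492, 0.871, -0.0]
ft_force: [0.4, -0.2, -0.4]
gripper_width: 0.004
finger_force: 0.0
```

Emit:
jog_arm --pt "0 0.0009 -0.0015 0.001 0" --pt "0 0.0018 -0.003 0.002 0" --pt "0 0.0018 -0.003 0.002 0"

```text
clock: 23.48
position: [0.389, -0.3725, 0.0649]
eef_rot: [0.0, 0.492, 0.871, -0.0]
ft_force: [0.6, -0.1, -0.6]
gripper_width: 0.002
finger_force: 0.0
```

Emit:
jog_arm --pt "0 0.0009 -0.0015 0.001 0" --pt "0 0.0018 -0.003 0.002 0" --pt "0 0.0018 -0.003 0.002 0"

```text
clock: 23.73
position: [0.3909, -0.3754, 0.0669]
eef_rot: [0.0, 0.492, 0.871, -0.0]
ft_force: [-0.2, 0.6, 0.0]
gripper_width: 0.006
finger_force: 0.0
```

Emit:
jog_arm --pt "0 0.0009 -0.0015 0.001 0" --pt "0 0.0018 -0.003 0.002 0" --pt "0 0.0018 -0.003 0.002 0"

```text
clock: 23.98
position: [0.3926, -0.3784, 0.0688]
eef_rot: [0.0, 0.492, 0.871, -0.0]
ft_force: [0.1, 0.3, 0.1]
gripper_width: 0.004
finger_force: 0.0
```

Emit:
jog_arm --pt "0 0.0009 -0.0015 0.001 0" --pt "0 0.0018 -0.003 0.002 0" --pt "0 0.0018 -0.003 0.002 0"

```text
clock: 24.23
position: [0.394, -0.3808, 0.0704]
eef_rot: [-0.001, 0.492, 0.871, 0.0]
ft_force: [-0.8, 2.0, -1.0]
gripper_width: 0.007
finger_force: 1.5
```

Emit:
jog_arm --pt "0 0.0009 -0.0015 0.001 0" --pt "0 0.0018 -0.003 0.002 0" --pt "0 0.0018 -0.003 0.002 0"

```text
clock: 24.48
position: [0.3961, -0.3843, 0.0728]
eef_rot: [0.0, 0.492, 0.871, -0.0]
ft_force: [-1.1, 3.1, -1.1]
gripper_width: 0.008
finger_force: 1.5
```

Emit:
jog_arm --pt "0 0.0018 -0.003 0.002 0" --pt "0 0.0036 -0.006 0.004 0" --pt "0 0.0054 -0.009 0.006 0" --pt "0 0.0072 -0.012 0.008 0" --pt "0 0.009 -0.015 0.01 0" --pt "0 0.0106 -0.0175 0.0118 0" --pt "0 0.0106 -0.0175 0.0118 0"

```text
clock: 25.07
position: [0.4072, -0.4024, 0.0849]
eef_rot: [0.001, 0.492, 0.871, -0.0]
ft_force: [-0.3, 2.6, 0.2]
gripper_width: 0.007
finger_force: 0.7
```

```bash
python3 - <<'E'
from h import *
where(M2); where(M2)
p=robot.get_state()["position"]; print("s",p@[.4486,-.7408,.5])
im=snap("side","s6.png").astype(int)
for y in range(238,262,2): print(y,im[y,266:290].sum(1)//3)
a=im[225:275,270:335]; w=(a[...,0]-a[...,2]>25);y,x=np.where(w)
for y0 in sorted(set(y)): print(y0+225,x[y==y0].min()+270,x[y==y0].max()+270,end="; ")
R,o=M2
for c in [(8,53),(48,53),(8,8),(48,8)]: print("home grip corner",c,proj("side",o+R@(np.array([c[0],0,c[1]])/1e3)).round(1))
E
```

```text
gauge_grip 0.79 [294.016 244.32 ] [0.022  0.     0.0391]
gauge 0.7 [296.   259.12] [ 0.0055  0.     -0.001 ]
grasp pt in blade frame [-0.0118 -0.0413  0.0481] F [ 0.4 -0.8 -0.2] w 0.004902922905179497
gauge_grip 0.67 [293.696 245.4  ] [ 0.0178 -0.      0.0362]
gauge 0.69 [292.096 258.6  ] [-0.0195  0.     -0.0008]
grasp pt in blade frame [-0.0123 -0.0413  0.0481] F [-0.7 -0.2  0.2] w 0.004473702007076808
s 0.5223213541065509
238 [106 118 117 117 116 116  95  49 111 118 117 117 126 183 238 241 241 236
 123  27  12  17  12  12]
240 [108 122 118 117 117 117 110  51 103 116 116 117 128 190 239 242 242 238
 147  39  12  13  14  37]
242 [110 113 118 117 118 116 111  56  87 113 116 116 127 191 239 242 241 238
 169  49  15  12  13  27]
244 [119 105 117 118 117 117 112  70  72 112 118 116 127 193 239 241 242 242
 236 102  23  14  14  14]
246 [129 108 120 117 116 117 113  76  66 112 116 118 127 194 239 242 242 242
 240 192 101  60  48  61]
248 [172 115 112 114 116 117 115  94  69 115 118 111 126 186 239 242 242 242
 242 242 240 239 239 239]
250 [217 152 115 119 117 116 108 112 106  98  96  93 
[... 319 characters left out ...]
4 213 190 160
 126  54  38  24  17  21]
258 [243 243 243 243 243 243 243 243 236 127  96  93  91  86  54  44  30  20
  18  19  24  49 109 134]
260 [243 243 243 243 241 233 231 232 220 141  98 103 104 100 109  93  37  37
  53  85 105 130 125 118]
225 276 276; 226 276 276; 227 276 276; 228 276 276; 238 291 298; 239 290 298; 240 290 298; 241 290 299; 242 290 299; 243 290 300; 244 291 300; 245 291 300; 246 291 300; 247 291 301; 248 292 301; 249 292 301; 250 292 302; 251 293 302; 252 293 302; 253 294 302; 254 294 303; 255 294 303; 256 295 302; home grip corner (8, 53) [290.2 239.1]
home grip corner (48, 53) [296.6 239.1]
home grip corner (8, 8) [295.4 255.8]
home grip corner (48, 8) [301.9 256.5]
```

The gauge slid home by itself as the ramp dropped; its grip corners match the predicted home position. I'll give it a gentle nudge from uphill to confirm the seat.

Emit:
jog_arm --pt "0 -0.003 0.005 -0.003 0" --pt "0 -0.003 0.005 0.02 0" --pt "0 -0.003 0.005 0.06 0" --pt "0 -0.003 0.005 0.1 0" --pt "0 0.01 -0.01 0.12 0" --pt "0 0.04 -0.03 0.12 0" --pt "0 0.07 -0.05 0.12 0" --pt "0 0.08 -0.053 0.12 0"

```text
clock: 26.18
position: [0.489, -0.4564, 0.2043]
eef_rot: [0.001, 0.492, 0.871, -0.0]
ft_force: [-0.1, 0.9, 0.1]
gripper_width: 0.001
finger_force: 0.0
```

Emit:
jog_arm --pt "0 0 0 -0.01 0" --pt "0 0 0 -0.035 0" --pt "0 0 0 -0.06 0" --pt "0 0 0 -0.07 0" --pt "0 0 0 -0.07 0"

```text
clock: 26.6
position: [0.4848, -0.453, 0.1313]
eef_rot: [-0.003, 0.492, 0.871, 0.001]
ft_force: [0.0, -0.1, 0.2]
gripper_width: 0.005
finger_force: 0.0
```

```bash
python3 - <<'E'
from h import *
R,o=M2; s=robot.get_state(); print("tcp frame",(R.T@(s["position"]-o)).round(4),(R.T@s["ft_force"]).round(1),s["position"])
E
```

```text
tcp frame [ 0.0746 -0.001   0.03  ] [ 0.2 -0.   0.1] [ 0.48480548 -0.4529782   0.13129216]
```

Free at x = 75 mm. Now I'll slide down the slope in small steps.

Emit:
jog_arm --pt "0 -0.0013 0.0022 -0.0015 0" --pt "0 -0.0027 0.0044 -0.003 0" --pt "0 -0.004 0.0067 -0.0045 0" --pt "0 -0.004 0.0067 -0.0045 0"

```text
clock: 26.93
position: [0.4825, -0.4476, 0.1307]
eef_rot: [0.0, 0.492, 0.871, -0.0]
ft_force: [0.8, 0.1, 0.4]
gripper_width: 0.008
finger_force: 0.0
```

Emit:
jog_arm --pt "0 -0.0007 0.0011 -0.0007 0" --pt "0 -0.0013 0.0022 -0.0015 0" --pt "0 -0.0013 0.0022 -0.0015 0"

```text
clock: 27.18
position: [0.4812, -0.4455, 0.1285]
eef_rot: [0.0, 0.492, 0.871, -0.0]
ft_force: [0.3, -0.1, -0.4]
gripper_width: 0.002
finger_force: 0.0
```

Emit:
jog_arm --pt "0 -0.0005 0.0007 -0.0005 0" --pt "0 -0.0009 0.0015 -0.001 0" --pt "0 -0.0009 0.0015 -0.001 0"

```text
clock: 27.43
position: [0.4806, -0.4447, 0.1279]
eef_rot: [0.001, 0.492, 0.871, -0.0]
ft_force: [0.6, -1.7, 2.0]
gripper_width: 0.005
finger_force: 1.4
```

Emit:
jog_arm --pt "0 -0.0005 0.0007 -0.0005 0" --pt "0 -0.0005 0.0007 -0.0005 0"

```text
clock: 27.6
position: [0.4804, -0.4444, 0.1279]
eef_rot: [0.001, 0.492, 0.871, -0.001]
ft_force: [1.5, -4.3, 5.8]
gripper_width: 0.005
finger_force: 2.8
```

```bash
python3 - <<'E'
from h import *
R,o=M2; s=robot.get_state(); print("tcp frame",(R.T@(s["position"]-o)).round(4),(R.T@s["ft_force"]).round(1))
E
```

```text
tcp frame [ 0.0646 -0.0003  0.0319] [ 6.8 -1.   2.8]
```

Emit:
jog_arm --pt "0 0.003 -0.005 0.003 0" --pt "0 0.005 -0.008 0.005 0" --pt "0 0.005 -0.008 0.03 0" --pt "0 0.005 -0.008 0.07 0" --pt "0 0 0 0.1 0" --pt "0 -0.04 -0.04 0.1 0" --pt "0 -0.08 -0.08 0.1 0" --pt "0 -0.1 -0.1 0.1 0"

```text
clock: 28.27
position: [0.3908, -0.5325, 0.2275]
eef_rot: [0.0, 0.491, 0.871, -0.0]
ft_force: [0.4, -0.5, -0.1]
gripper_width: 0.002
finger_force: 0.0
```

```bash
python3 - <<'E'
from h import *
im=snap("side","s7.png");t=snap("top","t7.png")
a=im.astype(int)[225:275,270:335]; w=(a[...,0]-a[...,2]>25);y,x=np.where(w)
for y0 in sorted(set(y)): print(y0+225,x[y==y0].min()+270,x[y==y0].max()+270,end="; ")
cv2.imwrite("pics/c7.png",np.hstack([cv2.resize(im[205:280,255:335],(400,375),interpolation=cv2.INTER_CUBIC),cv2.resize(t[165:240,395:475],(400,375),interpolation=cv2.INTER_CUBIC)])[:,:,::-1])
E
```

```text
238 292 298; 239 290 298; 240 289 299; 241 290 299; 242 290 299; 243 290 299; 244 291 300; 245 291 300; 246 291 300; 247 291 301; 248 292 301; 249 292 301; 250 292 302; 251 293 302; 252 293 302; 253 294 302; 254 294 303; 255 294 303; 256 295 302;
```

View pics/c7.png

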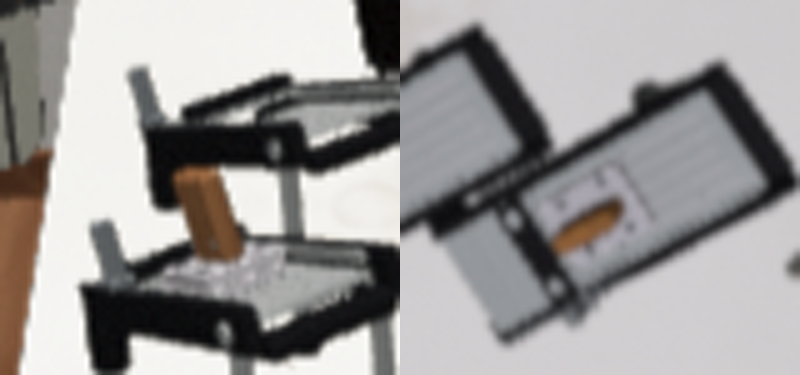

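The picture shows the gauge flat on M2's ramp, shoulder at the blade and grip at side crop (205,215). M2's tab has moved up the slope, M1 is untouched, and the arm is clear.

```bash
python3 -c "
from workcell import robot
print(robot.job_done())"
```

```text
the job is handed in; nothing more can be done
None
```

The job is handed in, with no result shown yet: the right-hand slicer was the slipped one. The gauge jammed there at about 13 N, so I pushed its slider up about 27 mm (gap worked out at 6.5–7.4 mm), and the gauge now lies flat and home to its shoulder, with the arm clear.

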